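Tip out the ball box at the sorting stand

ROBOT

A 6-joint arm with a two-finger parallel gripper is mounted at the origin on the work surface. World frame = base frame: x ahead of the robot, y to its left, z up, the work surface at z = 0. Lengths are in mm, angles in rad, forces in N, time in s.
With the tool pointing down it reaches from about 275 to 750 mm from the base axis. Payload 10.2 kg.
Tool frame: the origin (TCP) lies at the very end of the fingers, on their centre line; the grasp point (between the pads) lies 19 mm behind it; x points along the fingers, y is the direction in which the jaws open and shut, and the axes are right-handed (so a half turn about x gives the same grasp; the last joint's range is limited). The gripper opens to 85 mm and grips with 20 to 120 N. Pads are 22 mm wide; open, the fingers measure 114 mm over their backs; the gripper's body (76 mm by 85 mm) begins 54 mm behind the grasp point. The pads swing forward as they close: fully open they stand 13 mm farther back than shut.
Start: joints at [-1.473, 0.313, 1.498, -0, 1.331, -0.223], TCP at [165.533, -498.227, 231.294] pointing down, gripper open.
Joint ranges: [-2.94, 2.94], [-0.97, 2.17], [0.19, 2.56], [-1.23, 4.37], [0.02, 3.11], [-2.88, 2.88]. Speed limits (rad/s): [2.39, 2.39, 3.01, 3.14, 3.14, 3.14].

INTERFACE

Orientations are given as a unit quaternion [w, x, y, z].
In Python, from rig import ctrl, viewer, order gives the robot as it stands. The module is installed in compiled form; this text tells all that it offers.
- The arm moves only by the tool carry_out, never from a script. Its argument "deltas" is a list of rows, each a list of 7 numbers: the gripper command: -1 is fully open, 1 is shut, values between are in proportion, then the shift along the tool's x, y, z in mm, then the turn, a rotation vector about the tool's x, y, z in degrees. A call has exactly 5 rows; each row is the pose to reach, as a shift and turn from the pose commanded when the call began, along the tool's axes at that moment; what a row does not reach only later rows make up. A row lasts 1/8 s, in which the tool goes at most 62.5 mm and 10.7 degrees, less where a joint would pass 70% of its speed; a pose out of reach is approached as far as the arm can. A call with a gripper value outside its range is refused whole. The fingers move at their own pace and stop on an object; "newtons" is the grip in N (left out, the last holds). Time passes only in rows, so rows that repeat a pose let the fingers close, or fill a call up. It gives the time, the measured TCP pose, the force and the opening at its end, in the units of the state.
- ctrl.sense(): the state, without advancing time (a new reading comes with each control period).
- viewer.capture(name): name is "scene" or "side" or "wrist"; returns the picture (480x640x3 uint8, red, green, blue); there is no depth.
- viewer.calibration(name): a dict with "fx", "fy", "cx", "cy" (pixels), "k1" (the pictures are not rectified: a ray, as slopes to the right and down, at radius r is drawn at 1 + k1 r^2 times it, then the intrinsics apply), "xyz" and "attitude" of the camera in the world; the wrist camera has in their place "T_tool_cam" (4x4, takes a point from camera to tool coordinates, whose origin is the TCP and whose axes are the tool frame's). Camera axes: x right, y down, z forward; pixel columns grow to the right and rows downward; lengths in mm; the calibration is good to about 2 mm. A picture is of the moment at which its call begins: read the wrist's pose just before it. calibration takes no time and is no camera call.
- order.finish_job(): hands the job in, once; it reports no verdict.
The state is a dict: "time_s": time; "joints": joint angles; "dq": joint speeds; "tau": joint torques, N m; "eef_pos": TCP position; "ee_rot": TCP orientation; "force": force on the tool from outside, world axes, zero at the start; "wrist_torque": the same for the moment, N m; "grip_width": opening from 0.0 (shut) to 1.0 (fully open).
Only numpy, scipy, OpenCV 4.12 (cv2) and the standard library are available. Lean on these libraries where they do the work, as an engineer would, in place of code of your own. Each camera call takes 0.05 s, during which the arm holds its last target. There are 200 camera calls.

TASK

Two open wooden boxes stand on the tipping stand. Tip the taller one, which holds the steel balls, over the stand's steel edge stop so that it tips onto its side and both balls end up out of the box in the metal sorting tray. Leave the low box beside it standing where it is.

Things in the scene. Friction and masses are not known exactly. Their poses are not given: they have to be found in the camera images.
- tall_box: loose open-topped wooden box, the taller one, two steel balls inside: 60 (x) by 80 (y) by 100 mm high, walls and floor 5 mm, 0.2 to 0.35 kg plus balls. Origin: centre of its underside; z to its mouth, x towards the tray, square to the stop within 4 degrees. Far face 3 to 20 mm short of the stop. Pushed level near its top (2 N) its foot meets the stop and it tips; past 50 degrees it falls on by itself.
- low_box: loose open-topped wooden box, the lower one, brass bars inside, to be left alone: 60 mm (its x) by 100 mm (its y) by 50 mm high. Origin: centre of its underside. It stands upright on the platform in the other place along the stop, some 70 mm clear of the tall box.
- stand: fixed stand. Origin: bench level, on the stop's face towards the boxes, mid-length; x points level across the stop to the tray, y along the stop, z up. Plywood platform: x -115 to 0 mm, 340 mm along y, top 40 mm above the bench, boxes on it. Steel stop: x 0 to 6 mm, top 45 mm above the bench (5 mm proud). Aluminium tray: x 6 to 176 mm, 340 mm along y, floor 4 mm and rim 30 mm above the bench.
- ball1: loose steel ball, 22 mm diameter, 44 g; starts in the bottom of the tall box. The origin is the ball's centre.
- ball2: loose steel ball, 22 mm diameter, 44 g; starts in the bottom of the tall box. The origin is the ball's centre.

How it is judged (in metres and radians):
On the way:
1. the tall box is tipping with its foot against the stop (angle between tall_box's own z axis and vertical above 0.35 rad and x of tall_box in the frame of stand between -0.085 and 0.03 m and z of tall_box in the frame of stand below 0.12 m), for 0.05 s.
At the end, for the whole second after the job is handed in: The tall box lies at rest on its side across the stop or in the tray (its z axis 75 to 137 degrees from upright, its underside's centre between 80 mm before and 170 mm beyond the stop face), both balls lie still in the tray outside the box, and the low box still stands upright (within 11 degrees) (angle between tall_box's own z axis and vertical between 1.3 and 2.4 rad and linear speed of tall_box below 0.03 m/s and angle between low_box's own z axis and vertical below 0.2 rad and x of tall_box in the frame of stand between -0.08 and 0.17 m and x of ball1 in the frame of stand between 0.006 and 0.176 m and y of ball1 in the frame of stand between -0.17 and 0.17 m and z of each of ball1, ball2 in the frame of stand below 0.05 m and linear speed of each of ball1, ball2 below 0.05 m/s and (z of ball1 in the frame of tall_box above 0.1 m or x of ball1 in the frame of tall_box above 0.03 m or x of ball1 in the frame of tall_box below -0.03 m or y of ball1 in the frame of tall_box above 0.04 m or y of ball1 in the frame of tall_box below -0.04 m) and x of ball2 in the frame of stand between 0.006 and 0.176 m and y of ball2 in the frame of stand between -0.17 and 0.17 m and (z of ball2 in the frame of tall_box above 0.1 m or x of ball2 in the frame of tall_box above 0.03 m or x of ball2 in the frame of tall_box below -0.03 m or y of ball2 in the frame of tall_box above 0.04 m or y of ball2 in the frame of tall_box below -0.04 m)); the robot touches nothing.
It fails at once if the low box is pushed more than 30 mm or tipped (distance of low_box from where it was at the start of the episode above 0.03 m or angle between low_box's own z axis and vertical above 0.4 rad).
It also fails if it takes over 32 s, if anything falls off the work surface, if the arm or the gripper's body presses on something with over 40 N, if the wrist force passes 120 N, or if a joint passes its speed limit or range.

## Working session

There is one attempt and no reset: what is moved stays moved. The work goes in short steps, Python scripts to look and compute and a tool call to move; the robot and the scene stay as the last step left them, time stands still between calls to the robot, and variables do not carry over. Pictures are saved under pics/ and viewed, about 8 in all and at most 12, crops included, and the job is handed in when it is done.

Besides the shell and the picture viewer there is one more tool, called after "Request:" by a JSON object that holds its "op" and its "data". carry_out: Moves the arm, as the interface text tells. Its arguments: {"type":"object","properties":{"deltas":{"type":"array"},"newtons":{"type":"number"}},"required":["deltas"]}

```bash
mkdir -p pics
python3 - <<'E'
from rig import ctrl,viewer
import cv2
print(ctrl.sense())
for n in("scene","side","wrist"):
    print(n,viewer.calibration(n))
for n in("scene","side"):
    cv2.imwrite(f"pics/{n}0.png",viewer.capture(n)[:,:,::-1])
E
```

```text
{'time_s': 0.0, 'joints': array([-1.47340995e+00,  3.13424080e-01,  1.49845750e+00,  1.61963688e-05,
        1.33097015e+00, -2.23425180e-01]), 'dq': array([-0.00043016, -0.00074511,  0.00047776,  0.00019075, -0.00015522,
       -0.00253574]), 'tau': array([ 8.39411587e-04, -4.12261963e+01, -2.59741312e+01, -1.65264105e-04,
        4.20312543e-03, -1.27675389e-05]), 'eef_pos': array([ 165.50600956, -497.95868416,  230.74064778]), 'ee_rot': array([ 0.11249296,  0.698063  ,  0.11338079, -0.69799583]), 'force': array([-0.10872598,  0.0561188 , -0.28477603]), 'wrist_torque': array([ 0.00621551, -0.01155955, -0.01312996]), 'grip_width': 1.000794096126504}
scene {'fx': 439.87818024219496, 'fy': 439.87818024219496, 'cx': 315.54814966228463, 'cy': 238.2507574284115, 'k1': -0.09205602875064224, 'xyz': array([1041.26243053,  299.48820485,  449.54753184]), 'attitude': array([-0.21605165,  0.41690784,  0.79125337, -0.3916984 ])}
side {'fx': 603.6980829672268, 'fy': 603.6980829672268, 'cx': 328.0911783098048, 'cy': 227.92416914030952, 'k1': 0.04304764055478981, 'xyz': array([ 404.55266821, -519.05512475,  428.91292284]), 'attitude': array([-0.47598408,  0.86540099, -0.1381512 ,  0.07371926])}
wrist {'fx': 395.8021718345446, 'fy': 395.8021718345446, 'cx': 318.327719221942, 'cy': 241.00296422803558, 'k1': -0.001452638151116737, 'T_tool_cam': array([[-8.56196237e-04, -3.22941888e-01,  9.46418408e-01,
        -1.41110248e+02],
       [ 9.99999468e-01,  2.67510171e-04,  9.95950642e-04,
        -5.53916978e-01],
       [-5.74810731e-04,  9.46418758e-01,  3.22941487e-01,
        -8.16882324e+01],
       [ 0.00000000e+00,  0.00000000e+00,  0.00000000e+00,
         1.00000000e+00]])}
```

View pics/scene0.png

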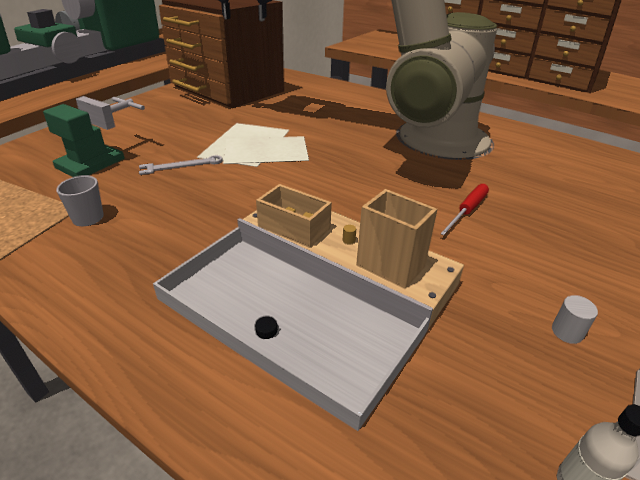

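View pics/side0.png

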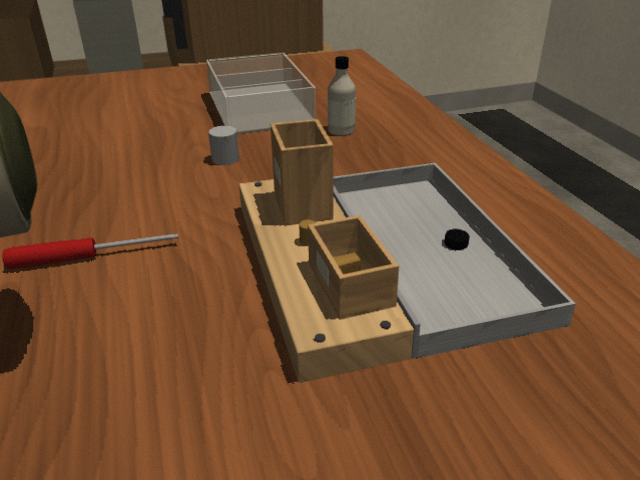

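Scene shows the tall box's mouth at roughly (359–437, 190–225), with the low box at about (257–331, 186–245). In the side view the tall box's mouth is at (272–332, 123–160), and the platform corners are near (240,185) and (297,360).

```bash
cat > h.py <<'E'
import numpy as np, cv2
from rig import ctrl,viewer
from scipy.spatial.transform import Rotation as R
def rot(q): return R.from_quat(np.roll(q,-1)).as_matrix()
def cam(n):
    c=viewer.calibration(n); K=np.array([[c['fx'],0,c['cx']],[0,c['fy'],c['cy']],[0,0,1]])
    if n=="wrist":
        s=ctrl.sense(); T=np.eye(4); T[:3,:3]=rot(s['ee_rot']); T[:3,3]=s['eef_pos']; T=T@c['T_tool_cam']
        return K,c['k1'],T[:3,3],T[:3,:3]
    return K,c['k1'],c['xyz'],rot(c['attitude'])
def hit(n,uv,z,C=None):
    K,k,p,M=C or cam(n)
    q=cv2.undistortPoints(np.float64([[uv]]),K,np.array([k,0,0,0]))[0,0]
    d=M@[q[0],q[1],1]; return np.round(p+d*(z-p[2])/d[2],1)
E
python3 - <<'E'
from h import *
import cv2
S=[("scene",[(359,205,140),(375,191,140),(437,207,140),(424,229,140),(463,265,40),(360,424,30),(156,284,30),(257,190,90),(331,208,90),(306,221,90)]),
("side",[(272,135,140),(320,123,140),(332,152,140),(277,160,140),(240,185,40),(297,360,40),(411,331,40),(575,305,30),(433,167,30),(309,224,90),(353,220,90),(395,264,90),(343,278,90)])]
for n,L in S:
    for u,v,z in L: print(n,u,v,z,hit(n,(u,v),z))
a=cv2.imread("pics/scene0.png")[170:320,230:480]; b=cv2.imread("pics/side0.png")[100:370,220:440]
a=cv2.resize(a,(750,450),interpolation=cv2.INTER_CUBIC); cv2.imwrite("pics/a.png",a)
cv2.imwrite("pics/b.png",cv2.resize(b,(484,594),interpolation=cv2.INTER_CUBIC))
E
```

```text
scene 359 205 140 [603.2  78.5 140. ]
scene 375 191 140 [558.9  78.9 140. ]
scene 437 207 140 [547.2 165.  140. ]
scene 424 229 140 [604.3 170.4 140. ]
scene 463 265 40 [514.7 212.   40. ]
scene 360 424 30 [811.9 207.8  30. ]
scene 156 284 30 [ 791.1 -131.2   30. ]
scene 257 190 90 [ 587.9 -112.2   90. ]
scene 331 208 90 [564.3  12.5  90. ]
scene 306 221 90 [614.2   1.6  90. ]
side 272 135 140 [544.7 129.  140. ]
side 320 123 140 [609.1 145.6 140. ]
side 332 152 140 [597.1  62.5 140. ]
side 277 160 140 [534.1  62.2 140. ]
side 240 185 40 [512.9 204.6  40. ]
side 297 360 40 [ 498.2 -136.5   40. ]
side 411 331 40 [ 610.7 -133.6   40. ]
side 575 305 30 [ 790.5 -139.4   30. ]
side 433 167 30 [794.2 188.5  30. ]
side 309 224 90 [551.6   2.7  90. ]
side 353 220 90 [598.5  -4.4  90. ]
side 395 264 90 [609.2 -92.4  90. ]
side 343 278 90 [554.7 -97.6  90. ]
```

View pics/a.png

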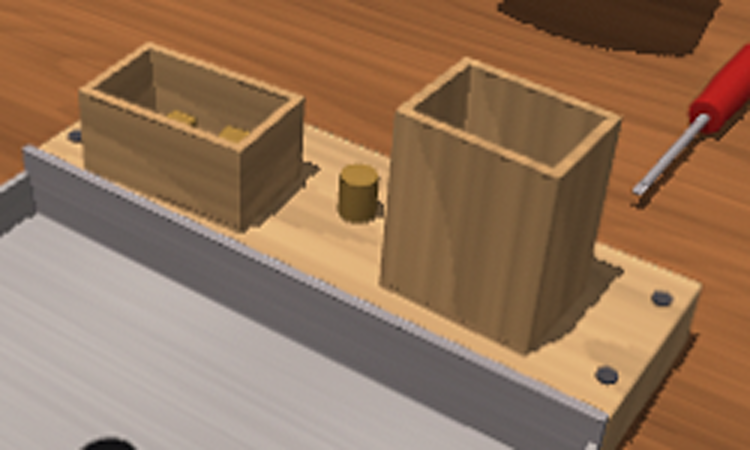

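View pics/b.png

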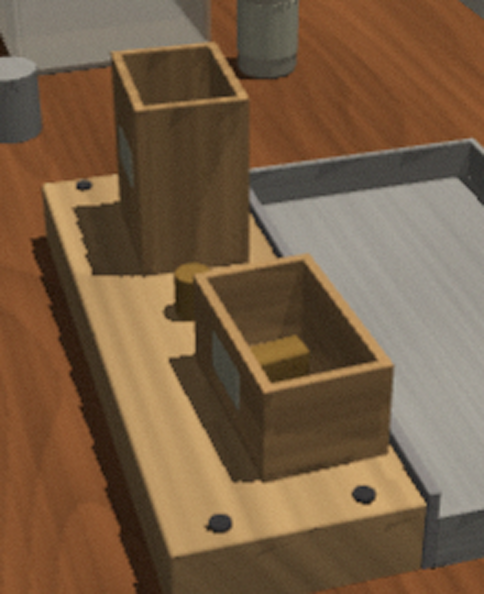

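Run:
```python
from h import *
S=[("scene",[(363,206,140),(386,190,140),(436.7,210,140),(415,228.7,140),(357.3,265,40),(406,287.3,40),(463.3,265,40),(431.7,308.3,45),(239.3,220,45)]),
("side",[(271.4,122.7,140),(317.7,119.5,140),(332.7,144.5,140),(281.4,150,140),(285.9,222.7,40),(332.3,219,40),(335,181.8,45),(417.7,323,45),(240,185,40),(298.6,352,40),(411,330,40)])]
for n,L in S:
    for u,v,z in L: print(n,u,v,z,hit(n,(u,v),z))
print(rot(ctrl.sense()['ee_rot']).round(3))
```

```text
scene 363 206 140 [602.3  84.  140. ]
scene 386 190 140 [547.5  90.1 140. ]
scene 436.7 210 140 [554.3 167.4 140. ]
scene 415 228.7 140 [610.1 161.  140. ]
scene 357.3 265 40 [603.4  84.3  40. ]
scene 406 287.3 40 [606.2 162.4  40. ]
scene 463.3 265 40 [514.4 212.4  40. ]
scene 431.7 308.3 45 [628.7 208.3  45. ]
scene 239.3 220 45 [ 620.7 -125.7   45. ]
side 271.4 122.7 140 [552.7 165.4 140. ]
side 317.7 119.5 140 [609.7 157.2 140. ]
side 332.7 144.5 140 [604.1  81.1 140. ]
side 281.4 150 140 [544.9  85.4 140. ]
side 285.9 222.7 40 [547.4  91.4  40. ]
side 332.3 219 40 [603.8  81.8  40. ]
side 335 181.8 45 [634.9 163.8  45. ]
side 417.7 323 45 [ 618.8 -130.3   45. ]
side 240 185 40 [512.9 204.6  40. ]
side 298.6 352 40 [ 502.2 -127.3   40. ]
side 411 330 40 [ 611.3 -132.3   40. ]
[[-0.     0.315 -0.949]
 [ 0.001 -0.949 -0.315]
 [-1.    -0.001 -0.   ]]
```

Request:
{"op": "carry_out", "data": {"deltas": [[0,0,-40,-44,4,0,0],[0,0,-80,-88,8,0,0],[0,0,-120,-132,12,0,0],[0,0,-160,-176,16,0,0],[0,0,-200,-220,20,0,0]]}}

```text
time_s: 0.72
eef_pos: [311.7, -237.2, 231.2]
ee_rot: [-0.011, 0.707, -0.011, -0.707]
force: [1.5, -0.2, 0.1]
grip_width: 0.503
```

Run:
```python
from h import *
s=ctrl.sense();M=rot(s['ee_rot']);print(s['time_s'],s['eef_pos'],M.round(3),M.T@(np.array([512,127,231])-s['eef_pos']),s['grip_width'])
```

```text
0.725 [ 311.73014699 -237.24869083  231.22866645] [[ 0.    -0.031 -1.   ]
 [ 0.    -1.     0.031]
 [-1.    -0.    -0.   ]] [ 2.69050518e-01 -3.70304211e+02 -1.88838274e+02] 0.503225086255211
```

Request:
{"op": "carry_out", "data": {"deltas": [[0,0,-52,-27,0,0,0],[0,0,-105,-54,0,0,0],[0,0,-158,-81,0,0,0],[0,0,-211,-108,0,0,0],[0,0,-264,-135,0,0,0]]}}

```text
time_s: 1.35
eef_pos: [454.2, 23.0, 231.2]
ee_rot: [-0.01, 0.707, -0.01, -0.707]
force: [1.0, -0.6, 1.1]
grip_width: 0.501
```

Request:
{"op": "carry_out", "data": {"deltas": [[0,0,-52,-27,0,0,0],[0,0,-106,-54,0,0,0],[0,30,-106,-54,0,0,0],[0,60,-106,-54,0,0,0],[0,60,-106,-54,0,0,0]]}}

```text
time_s: 1.98
eef_pos: [509.5, 125.5, 169.5]
ee_rot: [0.01, -0.705, 0.01, 0.709]
force: [-0.7, -0.3, 1.2]
grip_width: 0.499
```

Run:
```python
from h import *
s=ctrl.sense();print(s['time_s'],s['eef_pos'],s['force'])
a=viewer.capture("side")[40:280,180:500,::-1]
cv2.imwrite("pics/c.png",cv2.resize(a,(800,600),interpolation=cv2.INTER_CUBIC))
```

```text
1.975 [509.52300671 125.49954844 169.50694819] [-0.65772565 -0.34502995  1.24548308]
```

View pics/c.png

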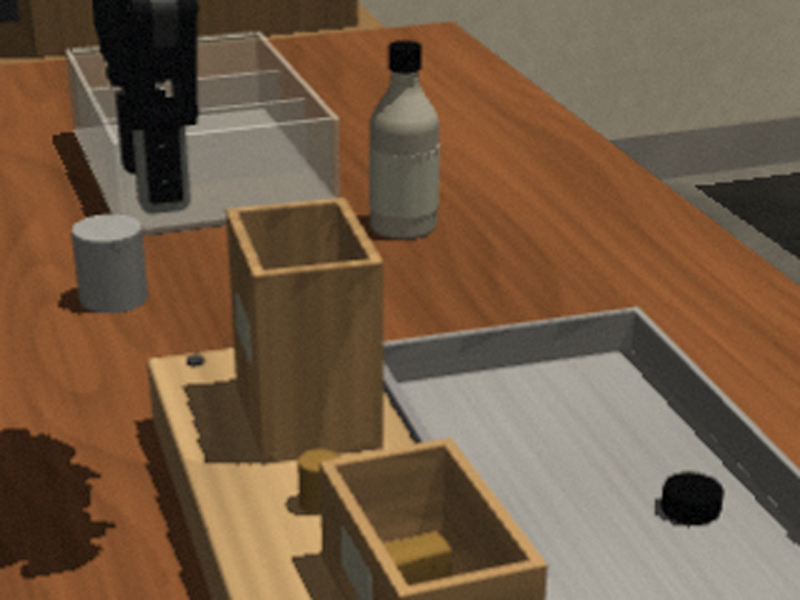

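The fingertips (near (162,205) in the crop) are behind the tall box, well clear of it and of the low box. I'll lower them to about 120 mm, then push level.

Request:
{"op": "carry_out", "data": {"deltas": [[0,25,0,0,0,0,0],[0,50,0,0,0,0,0],[0,50,0,-6,0,0,0],[0,50,0,-12,0,0,0],[0,50,0,-18,0,0,0]]}}

```text
time_s: 2.65
eef_pos: [529.8, 124.9, 122.7]
ee_rot: [-0.01, 0.708, -0.01, -0.706]
force: [-0.4, -1.1, 0.2]
grip_width: 0.502
```

Request:
{"op": "carry_out", "data": {"deltas": [[0,0,0,-6,0,0,0],[0,0,0,-12,0,0,0],[0,0,0,-18,0,0,0],[0,0,0,-24,0,0,0],[0,0,0,-30,0,0,0]]}}

```text
time_s: 3.28
eef_pos: [559.1, 124.1, 121.3]
ee_rot: [-0.01, 0.707, -0.01, -0.707]
force: [-0.4, -0.3, 1.1]
grip_width: 0.499
```

Run:
```python
from h import *
s=ctrl.sense();print(s['time_s'],s['eef_pos'],s['force'])
a=viewer.capture("side")[40:280,180:500,::-1]
cv2.imwrite("pics/d.png",cv2.resize(a,(800,600),interpolation=cv2.INTER_CUBIC))
```

```text
3.275 [559.06448571 124.06754878 121.34461101] [-0.42570659 -0.29488055  1.08246214]
```

View pics/d.png

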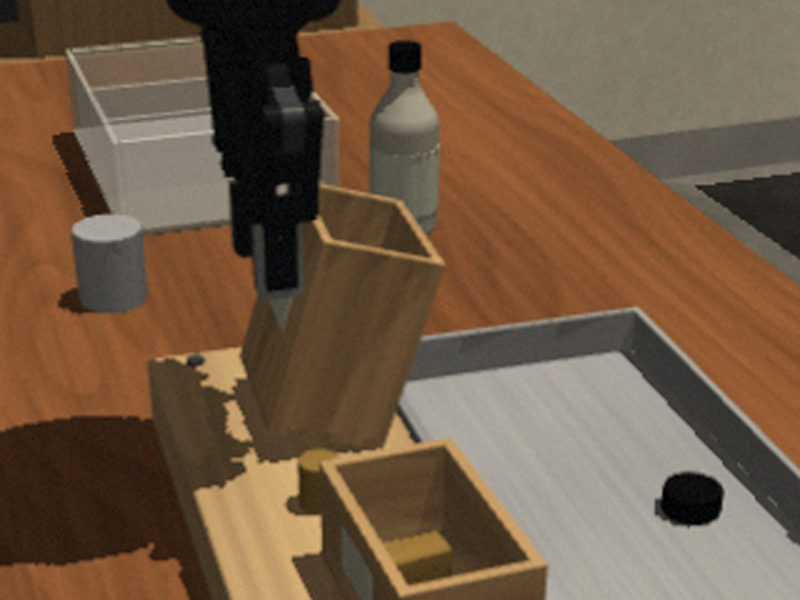

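The box is tipping squarely against the stop, about 15° so far, and the low box hasn't moved. I'll keep pushing.

Request:
{"op": "carry_out", "data": {"deltas": [[0,0,0,-7,0,0,0],[0,0,0,-14,0,0,0],[0,0,0,-21,0,0,0],[0,0,0,-28,0,0,0],[0,0,0,-35,0,0,0]]}}

```text
time_s: 3.95
eef_pos: [594.1, 123.1, 121.2]
ee_rot: [0.01, -0.707, 0.01, 0.707]
force: [0.9, -0.3, 0.5]
grip_width: 0.501
```

Request:
{"op": "carry_out", "data": {"deltas": [[0,0,0,-7,0,0,0],[0,0,0,-14,0,0,0],[0,0,0,-21,0,0,0],[0,0,0,-28,0,0,0],[0,0,0,-30,0,0,0]]}}

```text
time_s: 4.58
eef_pos: [624.0, 122.2, 121.2]
ee_rot: [0.01, -0.707, 0.01, 0.707]
force: [0.2, 0.2, -0.1]
grip_width: 0.499
```

Run:
```python
from h import *
s=ctrl.sense();print(s['time_s'],s['eef_pos'],s['force'])
a=viewer.capture("side")[40:340,180:580,::-1]
cv2.imwrite("pics/e.png",cv2.resize(a,(800,600),interpolation=cv2.INTER_CUBIC))
```

```text
4.575 [623.95546581 122.22622576 121.18125365] [ 0.17913909  0.18537535 -0.08250433]
```

View pics/e.png

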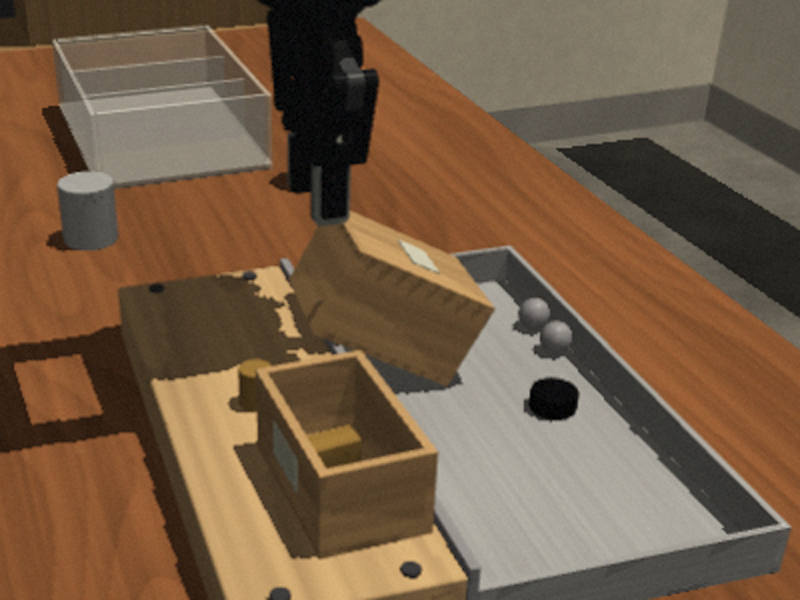

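The box lies on its side across the stop, with its upper back edge near (345,215), and both balls are out in the tray at about (534,312) and (556,337). The low box is still upright. Next I'll raise the arm clear and let everything settle.

Request:
{"op": "carry_out", "data": {"deltas": [[0,-30,0,4,0,0,0],[0,-70,0,20,0,0,0],[0,-110,0,50,0,0,0],[0,-120,0,100,0,0,0],[0,-120,0,150,0,0,0]]}}

```text
time_s: 5.25
eef_pos: [472.3, 126.5, 242.2]
ee_rot: [-0.01, 0.708, -0.01, -0.706]
force: [0.1, 1.1, 0.2]
grip_width: 0.5
```

Request:
{"op": "carry_out", "data": {"deltas": [[0,0,0,0,0,0,0],[0,0,0,0,0,0,0],[0,0,0,0,0,0,0],[0,0,0,0,0,0,0],[0,0,0,0,0,0,0]]}}

```text
time_s: 5.88
eef_pos: [473.9, 126.4, 241.1]
ee_rot: [0.01, -0.707, 0.01, 0.707]
force: [0.0, 0.7, 0.2]
grip_width: 0.499
```

Request:
{"op": "carry_out", "data": {"deltas": [[0,0,0,0,0,0,0],[0,0,0,0,0,0,0],[0,0,0,0,0,0,0],[0,0,0,0,0,0,0],[0,0,0,0,0,0,0]]}}

```text
time_s: 6.5
eef_pos: [473.6, 126.5, 241.3]
ee_rot: [0.01, -0.707, 0.01, 0.707]
force: [-0.6, -0.7, -0.3]
grip_width: 0.5
```

Run:
```python
from h import *
a=viewer.capture("side")
for i in range(16): b=viewer.capture("side")
print(ctrl.sense()['time_s'],(cv2.absdiff(a,b).max(2)>40).sum())
cv2.imwrite("pics/f.png",cv2.resize(b[40:340,180:580,::-1],(800,600),interpolation=cv2.INTER_CUBIC))
d=np.argwhere(cv2.absdiff(a,b).max(2)>40); print(d.min(0),d.max(0)) if len(d) else 0
```

```text
7.35 2
[260 169] [261 169]
```

View pics/f.png

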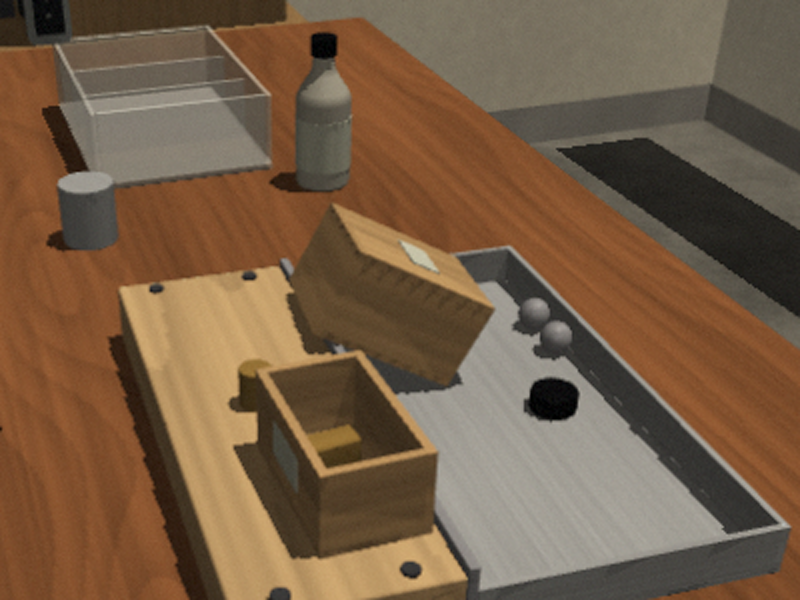

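Nothing moved over the last 0.8 s. The balls lie at about (534,312) and (556,337) in the tray, the box is propped across the stop, the low box hasn't moved, and the arm is clear.

```bash
python3 -c "
from rig import order; print(order.finish_job())"
```

```text
the job is handed in; nothing more can be done
None
```

I tipped the tall box over the steel stop with one level push near its top, using the half-open fingers, and handed the job in at about 7.4 s of the 32 s allowed. No verdict was reported.

- **Tall box:** in the last picture it lies on its side across the stop, mouth down in the tray. I estimate its tilt at about 115°, by geometry rather than measurement.
- **Balls:** both are out of the box, on the tray floor by the far wall.
- **Low box:** it still stands upright, and by eye it hasn't moved.
- **At rest and clear:** side pictures about 0.8 s apart were the same apart from 2 noise pixels, away from the boxes and tray. The arm had backed off and its force reading was near zero.

No check failed. My first rough corner readings from the two cameras disagreed by about 20 mm. Readings from enlarged crops agreed to a few millimetres, and I used those.

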